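# Close out the press cycle and unload the brass dish

## Robot

A 6-joint arm with a two-finger parallel gripper is mounted at the origin on the work surface. World frame = base frame: x ahead of the robot, y to its left, z up, the work surface at z = 0. Lengths are in m, angles in rad, forces in N, time in s.
With the tool pointing down it reaches from about 0.275 to 0.725 m from the base axis. Payload 5.6 kg.
Tool frame: the origin (TCP) lies on the centre line of the jaws, within the pads' length; the fingertips stand 22 mm ahead of it and the grasp point (between the pads) lies 3 mm ahead of it; z points along the fingers, y is the direction in which the jaws open and shut (so a half turn about z gives the same grasp; the last joint's range is limited). The gripper opens to 85 mm and grips with 20 to 120 N. Pads are 22 mm wide; open, the fingers measure 114 mm over their backs; the gripper's body (76 mm by 85 mm) begins 54 mm behind the grasp point. The pads swing forward as they close: fully open they stand 13 mm farther back than shut.
Start: joints at [-1.06, 0.255, 0.108, 0, -1.424, -0.285], TCP at [0.123, -0.536, 0.221] pointing down, gripper open.
Joint ranges: [-2.95, 2.95], [-1.21, 1.97], [-1.09, 1.5], [-2.87, 1.71], [-2.94, -0.07], [-3.05, 3.05]. Speed limits (rad/s): [2.57, 2.57, 3.14, 3.14, 3.14, 3.14].

## Interface

Orientations are given as a unit quaternion [w, x, y, z].
In Python, from plant import sensors, cams, order gives the robot as it stands. The module is installed in compiled form; this text tells all that it offers.
- The arm moves only by the tool drive_tool, never from a script. Its argument "deltas" is a list of rows, each a list of 4 numbers: the shift along the world's x, y, z in mm, then the turn about the world's z in rad. In form: [[tx, ty, tz, twist], ...]. A call has 1 to 20 rows; each row is the pose to reach, as a shift and turn from the pose commanded when the call began; what a row does not reach only later rows make up. A row lasts 1/10 s, in which the tool goes at most 50 mm and 8.59 degrees, less where a joint would pass 70% of its speed; a pose out of reach is approached as far as the arm can. A call with a gripper value outside its range is refused whole. "jaw" is the finger opening in mm, from 0 to 85.4, set as the call begins (left out, the last holds). The fingers move at their own pace and stop on an object; the grip force is fixed at half the most. Time passes only in rows, so rows that repeat a pose let the fingers close. It gives the time, the measured TCP pose, the force and the opening at its end, in the units of the state.
- sensors.state(): the state, without advancing time (a new reading comes with each control period).
- cams.grab_frame(name): name is "scene" or "side" or "wrist"; returns a dict with "frame" (384x512x3 uint8, red, green, blue), "intrinsics" (3x3 intrinsics, pixels), "xyz" and "orientation" of the camera in the world. Camera axes: x right, y up, looking along -z (the intrinsics and any distortion apply to the point x, -y, -z); pixel columns grow to the right and rows downward; lengths in m; the calibration is good to about 2 mm. A picture is of the moment at which its call begins. There is no depth.
- order.finish_job(): hands the job in, once; it reports no verdict.
The state is a dict: "time_s": time; "q": joint angles; "joint_velocities": joint speeds; "tau": joint torques, N m; "eef_pos": TCP position; "orientation": TCP orientation; "contact_force": force on the tool from outside, world axes, zero at the start; "torque": the same for the moment, N m; "grip_width": opening from 0.0 (shut) to 1.0 (fully open).
Only numpy, scipy, OpenCV 4.12 (cv2) and the standard library are available. Lean on these libraries where they do the work, as an engineer would, in place of code of your own. Each camera call takes 0.05 s, during which the arm holds its last target.

## Task

Close out the forming cycle on the control box: press the yellow button, then the blue one, then the green one, each fully down and let back up before the next, and never press the red stop button. Then lift the pressed brass dish out of the steel die and set it down gently, open side up, on the cork mat with neither end hanging over its edge, without disturbing the other things on the bench.

Things in the scene. Friction and masses are not known exactly. Their poses are not given: they have to be found in the camera images.
- console: Fixed grey control box, 156 x 156 mm and 40 mm high, flat dark top. Origin at the centre of its underside, on the bench. Four round buttons stand on its top in a 2 x 2 square, 70 mm apart along the box's x and y; which colour is where varies.
- btn_yellow_top (a point): Centre of the top face of the yellow button (round, 36 mm diameter, top 63 mm above the bench when up, black collar 52 mm across and 11 mm below it; pressed straight down).
- btn_blue_top (a point): Centre of the top face of the blue button (same size).
- btn_green_top (a point): Centre of the top face of the green button (same size).
- btn_red_top (a point): Centre of the top face of the red stop button (same size), not to be pressed.
- btn_yellow (a joint): Yellow button's travel in m: 0 up, 0.007 fully down (about 5 N); springs back.
- btn_blue (a joint): Blue button's travel, same values.
- btn_green (a joint): Green button's travel, same values.
- btn_red (a joint): Red stop button's travel, same values.
- die: Fixed dark steel die block, 180 (its x) x 110 (its y) x 30 mm high. Origin at the centre of its underside. The cavity in its top is 125 x 51 mm, 12 mm deep (floor 18 mm above the bench), long side along x.
- dish: Loose pressed brass dish, open at the top, oblong with cut corners: 120 (its x) x 46 (its y) x 34 mm high, walls and base 3 mm, about 0.3 kg. Origin at the centre of its underside, z up out of the open side. It starts in the die cavity, long sides along the die's x, standing 22 mm above the die's top; its flat long sides can be pinched from above across the 46 mm width.
- dish_end_a (a point): Point on the dish's underside, 58 mm along +x from its centre.
- dish_end_b (a point): Point on the dish's underside, 58 mm along -x from its centre.
- mat: Cork mat fixed to the bench, 200 (its x) x 160 (its y) x 4 mm. Origin at the centre of its underside.
- bench_block: Bystander: loose steel bench block, 70 x 100 x 40 mm high. Origin at the centre of its underside.
- spool: Bystander: loose spool of copper wire with black flanges, standing upright, 60 mm diameter, 50 mm high. Origin at the centre of its underside.
- tool_jar: Bystander: glass jar with tool handles sticking out, 84 mm diameter, 190 mm high over all. Origin at the centre of its underside.
- pliers: Bystander: pliers with black handles lying flat, about 175 mm long along x, 60 mm wide. Origin under the pivot.
There are look-alikes about, which are no part of the job. There is more than one size of the dish; the one meant has the size given above.

How it is judged:
By the outcome, as a careful person would: the job done as asked, in the order asked, and still so for the second after the job is handed in, with the robot touching nothing.
It also fails if it takes over 66 s, if anything falls off the work surface, if the arm or the gripper's body presses on something with over 40 N, if the wrist force passes 120 N, or if a joint passes its speed limit or range.

## Working session

There is one attempt and no reset: what is moved stays moved. The work goes in short steps, Python scripts to look and compute and a tool call to move; the robot and the scene stay as the last step left them, time stands still between calls to the robot, and variables do not carry over. Pictures are saved under pics/ and viewed, and the job is handed in when it is done.

Besides the shell and the picture viewer there is one more tool, called after "Emit:" as name(argument=value, ...) on one line, values as JSON. drive_tool: Moves the arm, as the interface text tells. Its arguments: {"type":"object","properties":{"deltas":{"type":"array"},"jaw":{"type":"number"}},"required":["deltas"]}

```bash
mkdir -p pics; cat > h.py <<'E'
import numpy as np, cv2
from plant import sensors, cams, order
from scipy.spatial.transform import Rotation as R
def grab(name,fn):
    f=cams.grab_frame(name); cv2.imwrite(fn,cv2.cvtColor(f["frame"],cv2.COLOR_RGB2BGR)); 
    np.savez(fn.replace('.png','.npz'),**{k:np.array(v) for k,v in f.items()}); return f
def rot(f):
    q=np.array(f["orientation"]).ravel(); return R.from_quat([q[1],q[2],q[3],q[0]]).as_matrix()
def ray(f,u,v):
    K=np.array(f["intrinsics"]); d=np.array([(u-K[0,2])/K[0,0],-(v-K[1,2])/K[1,1],-1.]); return np.array(f["xyz"]),rot(f)@d
def plane(f,u,v,z):
    o,d=ray(f,u,v); return o+d*(z-o[2])/d[2]
def proj(f,p):
    K=np.array(f["intrinsics"]); c=rot(f).T@(np.array(p)-np.array(f["xyz"])); return K[0,0]*c[0]/-c[2]+K[0,2], K[1,1]*-c[1]/-c[2]+K[1,2]
def load(fn): 
    d=np.load(fn); return {k:d[k] for k in d.files}
E
python3 - <<'E'
from h import *
for n in ("scene","side","wrist"):
    f=grab(n,f"pics/{n}0.png"); print(n,f.keys(),np.round(f["xyz"],3),np.round(f["orientation"],3),np.round(f["intrinsics"],1).tolist())
print(sensors.state())
E
```

```text
scene dict_keys(['frame', 'intrinsics', 'xyz', 'orientation']) [ 1.135 -0.165  1.074] [0.77  0.206 0.158 0.583] [[367.4, 0.0, 257.7], [0.0, 367.4, 195.3], [0.0, 0.0, 1.0]]
side dict_keys(['frame', 'intrinsics', 'xyz', 'orientation']) [-0.213  1.164  0.968] [-0.264 -0.136  0.465  0.834] [[431.9, 0.0, 252.3], [0.0, 431.9, 190.0], [0.0, 0.0, 1.0]]
wrist dict_keys(['frame', 'intrinsics', 'xyz', 'orientation']) [ 0.041 -0.555  0.373] [ 0.615 -0.102 -0.13   0.771] [[268.6, 0.0, 256.8], [0.0, 268.6, 195.0], [0.0, 0.0, 1.0]]
{'time_s': 0.15, 'q': array([-1.06037591e+00,  2.55601595e-01,  1.07294187e-01, -3.31038075e-04,
       -1.42389428e+00, -2.84607869e-01]), 'joint_velocities': array([-0.00060912, -0.0031273 ,  0.00345662,  0.00169971, -0.0022343 ,
       -0.00142828]), 'tau': array([-8.81768028e-04, -3.86936939e+01,  2.38081491e+01,  5.36662549e+00,
       -4.57269620e-03, -5.85671842e-06]), 'eef_pos': array([ 0.12310147, -0.53565043,  0.22020906]), 'orientation': array([-1.21073733e-04, -1.12642326e-01,  9.93635338e-01,  7.11270456e-04]), 'contact_force': array([ 0.50993847, -0.06657682,  0.43629567]), 'torque': array([-0.00516703,  0.03035347, -0.01485721]), 'grip_width': 1.0043957870385276}
```

View pics/scene0.png

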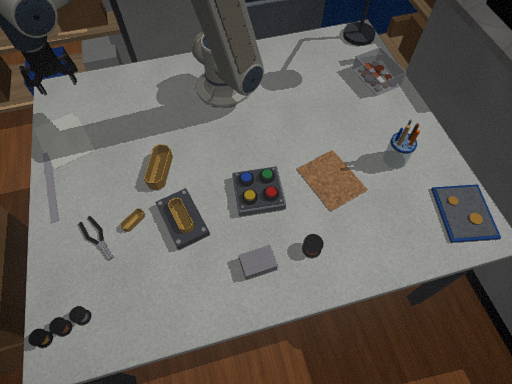

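View pics/side0.png

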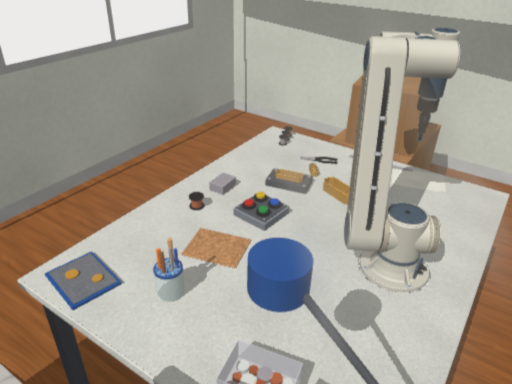

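View pics/wrist0.png

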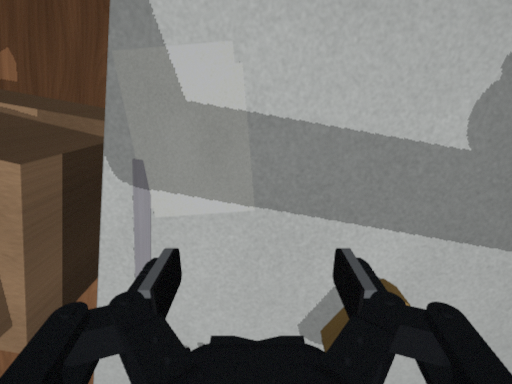

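Candidates for the dish in the scene view: (158,167) large and loose on the bench, (132,220) small and loose, and (180,215) in the die. I'll enlarge that area and measure it.

```bash
python3 - <<'E'
from h import *
im=cv2.imread("pics/scene0.png"); c=im[135:275,70:300]; cv2.imwrite("pics/crop1.png",cv2.resize(c,None,fx=3.4,fy=3.4,interpolation=cv2.INTER_CUBIC))
im=cv2.imread("pics/side0.png"); c=im[130:280,160:370]; cv2.imwrite("pics/crop2.png",cv2.resize(c,None,fx=3.7,fy=3.7,interpolation=cv2.INTER_CUBIC))
E
```

```text
(no output)
```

View pics/crop1.png

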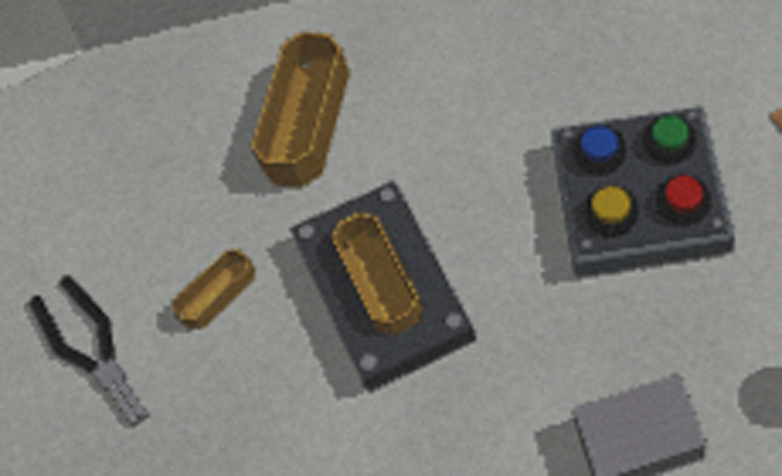

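View pics/crop2.png

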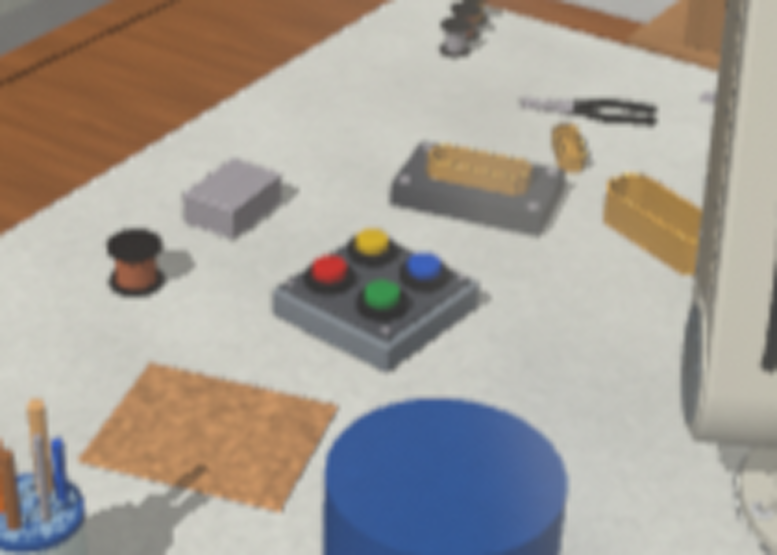

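The crops show the dish seated in the die at scene (181,215). Blue is at about (246,177), green (267,174), yellow (249,195) and red (271,192). Next I'll measure these positions.

```bash
python3 - <<'E'
from h import *
s=load("pics/scene0.npz"); d=load("pics/side0.npz")
def comps(f,lo,hi,box,minA=15):
    hsv=cv2.cvtColor(f["frame"],cv2.COLOR_RGB2HSV); m=cv2.inRange(hsv,lo,hi); z=np.zeros_like(m); x0,y0,x1,y1=box; z[y0:y1,x0:x1]=m[y0:y1,x0:x1]
    n,l,st,c=cv2.connectedComponentsWithStats(z); return [(st[i,4],c[i],(l==i).astype(np.uint8)) for i in range(1,n) if st[i,4]>=minA]
cols=dict(yellow=((20,120,90),(32,255,255)),blue=((105,120,60),(125,255,255)),green=((55,100,50),(85,255,255)),red=((0,150,90),(6,255,255)))
for k,(lo,hi) in cols.items():
    for n,f,b in(("scene",s,(232,160,290,215)),("side",d,(225,180,300,225))):
        if k=="red": 
            pass
        for A,c,m in comps(f,lo,hi,b): print(k,n,A,c.round(1),"at63:",(plane(f,*c,.060)*1e3).round(1))
# dish in die
for nm,b,z in(("die dish",(164,190,198,237),.052),("big",(140,140,176,192),.05),("small",(118,205,148,234),.02)):
  for A,c,m in comps(s,(14,90,40),(32,255,255),b,60):
    cnt=max(cv2.findContours(m,0,1)[0],key=cv2.contourArea); P=np.array([plane(s,*p[0],z)[:2]*1e3 for p in cnt],np.float32); print(nm,A,c.round(1),cv2.minAreaRect(P))
# die screws
S=[plane(s,u/3.4+70,v/3.4+135,.03)[:2]*1e3 for u,v in((387,195),(306,231),(454,320),(368,362))]; S=np.array(S);print(S.round(1),S.mean(0)); v=S[2]+S[3]-S[0]-S[1];print("die axis",np.degrees(np.arctan2(v[1],v[0])))
for n,f,b in(("scene",s,(290,145,370,212)),("side",d,(175,222,255,275))):
  for A,c,m in comps(f,(5,70,60),(20,255,255),b,300):
    m=cv2.morphologyEx(m,cv2.MORPH_CLOSE,np.ones((5,5)))
    cnt=max(cv2.findContours(m,0,1)[0],key=cv2.contourArea); P=np.array([plane(f,*p[0],.004)[:2]*1e3 for p in cnt],np.float32); r=cv2.minAreaRect(P); print("mat",n,A,r,cv2.boxPoints(r).round().tolist())
print([ (plane(s,u,v,z)*1e3).round().tolist() for u,v,z in((256,256,.04),(312,240,.05),(402,148,.07),(95,235,0.01))])
E
```

```text
yellow scene 87 [249.4 194.4] at63: [556.3 -34.6  60. ]
yellow side 52 [259.9 195. ] at63: [552.8 -30.6  60. ]
blue scene 89 [245.9 176.5] at63: [487.3 -27.8  60. ]
blue side 44 [273.8 201.4] at63: [484.8 -24.5  60. ]
green scene 86 [266.8 173.3] at63: [493.8  41.9  60. ]
green side 56 [262.8 209. ] at63: [490.9  42.8  60. ]
red scene 74 [270.8 191.1] at63: [563.1  34.9  60. ]
red side 44 [248.5 202.4] at63: [559.  38.  60.]
die dish 538 [180.6 214.9] ((562.898193359375, -260.20941162109375), (131.77748107910156, 46.290199279785156), 12.708910942077637)
big 890 [158.1 166.8] ((359.58514404296875, -301.5972900390625), (76.65520477294922, 181.25933837890625), 68.55250549316406)
small 293 [132.5 219.6] ((521.1796875, -412.9158630371094), (41.56063461303711, 83.17391967773438), 37.880836486816406)
[[ 472.8 -237.2]
 [ 491.4 -318.7]
 [ 621.6 -201. ]
 [ 641.5 -283.9]] [ 556.82882017 -260.1945701 ]
die axis 13.382811188084169
mat scene 2229 ((540.5711059570312, 260.6783142089844), (197.70242309570312, 159.03860473632812), 15.506770133972168) [[424.0, 311.0], [467.0, 158.0], [657.0, 210.0], [615.0, 364.0]]
mat side 1678 ((537.5347900390625, 261.7058410644531), (197.8430633544922, 159.275390625), 15.540328025817871) [[421.0, 312.0], [464.0, 158.0], [654.0, 211.0], [612.0, 365.0]]
[[755.0, -68.0, 40.0], [755.0, 107.0, 50.0], [526.0, 513.0, 70.0], [539.0, -536.0, 10.0]]
```

Positions (mm, scene and side cameras averaged):

| Thing | Position | Long axis |
|---|---|---|
| Yellow | (554,-33) | – |
| Blue | (486,-26) | – |
| Green | (492,42) | – |
| Red | (561,36) | – |
| Die and dish | (557,-260) | about 13.4° |
| Mat | (539,261) | 15.5° |

The dish in the die measures about 46 mm wide. The loose look-alikes are about 77 × 181 mm and 42 × 83 mm. I'll go to yellow with the jaws shut.

Emit:
drive_tool(deltas=[[30,35,0,0],[60,70,0,0],[95,110,-5,0],[130,150,-10,0],[160,187,-20,0],[190,222,-30,0],[220,257,-40,0],[250,292,-50,0],[280,327,-60,0],[310,362,-70,0],[340,397,-80,0],[370,432,-90,0],[400,467,-95,0],[420,490,-100,0],[431,503,-100,0],[431,503,-100,0],[431,503,-100,0]], jaw=0)

```text
time_s: 1.85
eef_pos: [0.5537, -0.0334, 0.1209]
orientation: [-0.0, -0.113, 0.994, -0.0]
contact_force: [-0.4, -0.1, 0.9]
grip_width: -0.002
```

```bash
python3 - <<'E'
from h import *
for n in ("scene","wrist"):grab(n,f"pics/{n}1.png")
a=cv2.imread("pics/scene1.png")[140:235,200:330]; b=cv2.imread("pics/wrist1.png")
cv2.imwrite("pics/c3.png",np.hstack([cv2.resize(a,(420,307)),cv2.resize(b,(380,307))]))
E
```

```text
(no output)
```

View pics/c3.png

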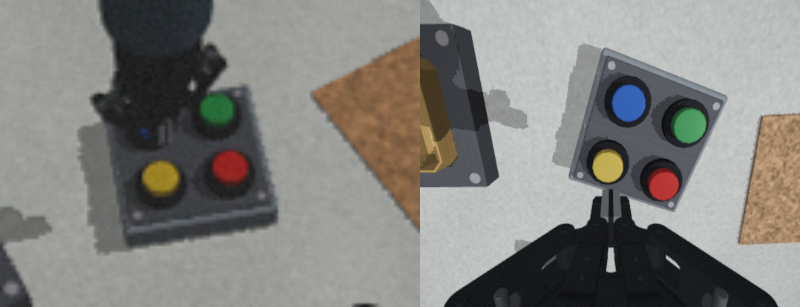

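The wrist view shows the shut tips just in front of yellow, with red beside it. I'll check the positions with the wrist calibration.

```bash
python3 - <<'E'
from h import *
w=load("pics/wrist1.npz"); hsv=cv2.cvtColor(w["frame"],cv2.COLOR_RGB2HSV)
cols=dict(yellow=((20,80,90),(32,255,255)),blue=((105,120,60),(125,255,255)),green=((55,100,50),(85,255,255)),red=((0,130,80),(6,255,255)))
for k,(lo,hi) in cols.items():
    m=cv2.inRange(hsv,lo,hi); m[:,:150]=0; m[:,410:]=0
    n,l,st,c=cv2.connectedComponentsWithStats(m); i=1+np.argmax(st[1:,4]); print(k,st[i,4],c[i].round(1),(plane(w,*c[i],.0615)*1e3).round(1))
print(proj(w,[.5537,-.0334,.099]))
m=cv2.inRange(hsv,(12,80,40),(32,255,255));m[:,100:]=0
E
```

```text
yellow 1381 [252.8 207.3] [554.6 -37.7  61.5]
blue 1749 [280.7 128.4] [486.  -30.9  61.5]
green 1708 [361.5 156.1] [492.5  37.3  61.5]
red 1296 [327.4 230.2] [561.1  30.8  61.5]
(np.float64(258.0687345225497), np.float64(226.57210671787863))
```

Emit:
drive_tool(deltas=[[0,-2,-12,0],[0,-2,-24,0],[0,-2,-32,0],[0,-2,-36,0],[0,-2,-39,0],[0,-2,-41,0],[0,-2,-43,0],[0,-2,-43,0]])

```text
time_s: 2.75
eef_pos: [0.5542, -0.035, 0.0778]
orientation: [-0.0, -0.113, 0.994, 0.0]
contact_force: [-0.5, 0.4, -0.2]
grip_width: 0.002
```

```bash
python3 - <<'E'
from h import *
grab("wrist","pics/wrist2.png");grab("side","pics/side2.png")
b=cv2.imread("pics/wrist2.png")[120:300,150:400];a=cv2.imread("pics/side2.png")[165:235,215:315]
cv2.imwrite("pics/c4.png",np.hstack([cv2.resize(b,(400,288)),cv2.resize(a,(400,288))]))
E
```

```text
(no output)
```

View pics/c4.png

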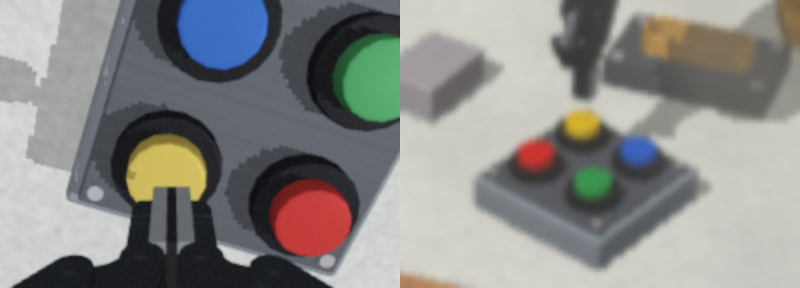

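```bash
python3 - <<'E'
from h import *
d=load("pics/side2.npz")
for z in (.056,.063,.07,.078,.085,.095): print(z,np.round(proj(d,[.5545,-.035,z]),1))
print(sensors.state()["eef_pos"],sensors.state()["contact_force"])
cv2.imwrite("pics/c5.png",cv2.resize(cv2.imread("pics/side2.png")[175:205,240:280],(800,600),interpolation=cv2.INTER_NEAREST))
E
```

```text
0.056 [260.2 195.3]
0.063 [260.2 193.8]
0.07 [260.3 192.2]
0.078 [260.3 190.5]
0.085 [260.4 189. ]
0.095 [260.4 186.8]
[ 0.55432423 -0.03498952  0.07810257] [ 0.71311897 -1.45290919  0.41956846]
```

View pics/c5.png

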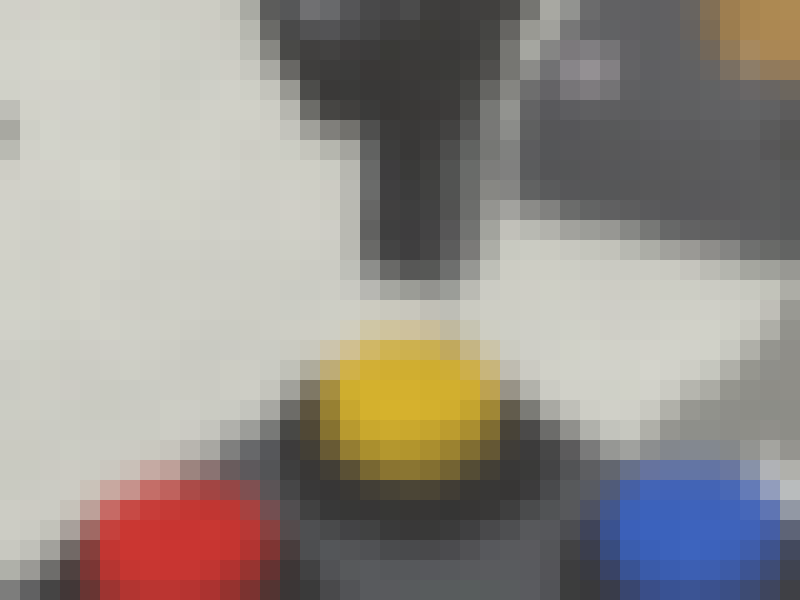

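```bash
python3 - <<'E'
from h import *
w=load("pics/wrist2.npz"); print(w["xyz"])
for z in (.056,.065,.07,.078,.085,.09): print(z,np.round(proj(w,[.5543,-.035,z]),1), np.round(proj(w,[.5543+.011,-.035,z]),1))
cv2.imwrite("pics/c6.png",cv2.resize(cv2.imread("pics/wrist2.png")[190:280,200:320],(800,600),interpolation=cv2.INTER_NEAREST))
E
```

```text
[ 0.47224658 -0.05429208  0.23085463]
0.056 [257.5 226.6] [254.1 239.9]
0.065 [257.5 232.4] [254.  246.2]
0.07 [257.5 235.8] [253.9 249.9]
0.078 [257.6 241.6] [253.8 256.2]
0.085 [257.6 247.2] [253.7 262.3]
0.09 [257.6 251.5] [253.6 266.9]
```

View pics/c6.png

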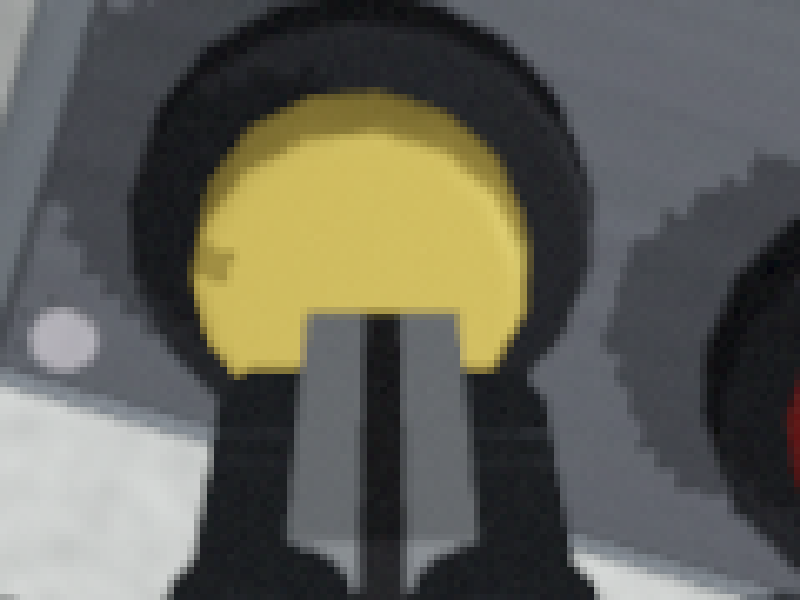

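Both views put the tips at z≈0.084, which is higher than the stated 22 mm ahead would give, and there is no contact force. I'll go down in small steps until the force shows contact.

Emit:
drive_tool(deltas=[[0,0,-4,0],[0,0,-8,0],[0,0,-12,0],[0,0,-14,0],[0,0,-14,0]])

```text
time_s: 3.35
eef_pos: [0.5539, -0.0351, 0.0634]
orientation: [-0.0, -0.113, 0.994, -0.0]
contact_force: [-0.2, 0.3, 0.2]
grip_width: -0.0
```

Emit:
drive_tool(deltas=[[0,0,-3,0],[0,0,-5,0],[0,0,-5,0]])

```text
time_s: 3.65
eef_pos: [0.5539, -0.0351, 0.0585]
orientation: [-0.0, -0.113, 0.994, 0.0]
contact_force: [1.0, 0.7, 0.2]
grip_width: -0.001
```

```bash
python3 - <<'E'
from h import *
grab("wrist","pics/wrist3.png");grab("side","pics/side3.png")
b=cv2.imread("pics/wrist3.png")[180:280,200:320];a=cv2.imread("pics/side3.png")[175:205,240:280]
cv2.imwrite("pics/c7.png",np.hstack([cv2.resize(b,(400,333)),cv2.resize(a,(400,333))]))
E
```

```text
(no output)
```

View pics/c7.png

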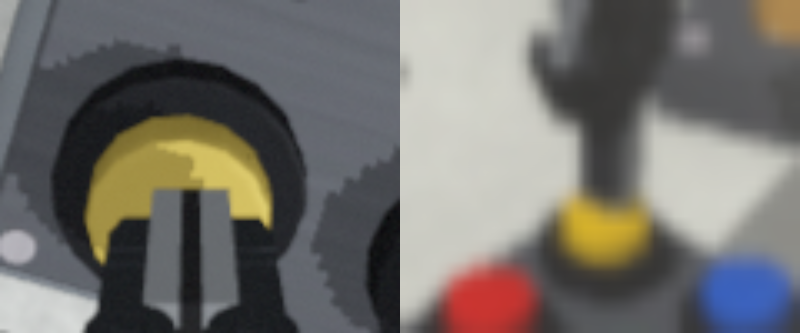

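Emit:
drive_tool(deltas=[[0,0,-1,0],[0,0,-2,0],[0,0,-3,0],[0,0,-3,0]])

```text
time_s: 4.15
eef_pos: [0.554, -0.035, 0.0557]
orientation: [-0.0, -0.113, 0.994, 0.0]
contact_force: [-0.2, -1.1, 0.1]
grip_width: -0.001
```

Emit:
drive_tool(deltas=[[0,0,-1,0],[0,0,-2,0],[0,0,-3,0],[0,0,-3,0]])

```text
time_s: 4.55
eef_pos: [0.5541, -0.035, 0.0528]
orientation: [-0.0, -0.113, 0.994, -0.0]
contact_force: [0.7, 0.2, 0.4]
grip_width: -0.003
```

Emit:
drive_tool(deltas=[[0,0,-1,0],[0,0,-2,0],[0,0,-3,0],[0,0,-3,0]])

```text
time_s: 4.95
eef_pos: [0.5542, -0.035, 0.05]
orientation: [0.0, -0.113, 0.994, -0.0]
contact_force: [-0.4, 0.1, 3.2]
grip_width: 0.001
```

Emit:
drive_tool(deltas=[[0,0,-1,0],[0,0,-2,0],[0,0,-3,0],[0,0,-3,0]])

```text
time_s: 5.35
eef_pos: [0.5542, -0.035, 0.0469]
orientation: [0.0, -0.113, 0.994, -0.0]
contact_force: [-2.5, -0.0, 4.5]
grip_width: 0.003
```

Emit:
drive_tool(deltas=[[0,0,-1,0],[0,0,-2,0],[0,0,-2,0]])

```text
time_s: 5.65
eef_pos: [0.5543, -0.0351, 0.0456]
orientation: [0.0, -0.113, 0.994, -0.0]
contact_force: [-3.6, 0.4, 8.9]
grip_width: -0.0
```

Emit:
drive_tool(deltas=[[0,0,-1,0],[0,0,-1,0]])

```text
time_s: 5.85
eef_pos: [0.5543, -0.0351, 0.0455]
orientation: [0.001, -0.113, 0.994, -0.0]
contact_force: [-7.0, 1.8, 14.7]
grip_width: -0.002
```

```bash
python3 - <<'E'
from h import *
grab("wrist","pics/wrist4.png");grab("side","pics/side4.png")
b=cv2.imread("pics/wrist4.png")[180:280,200:320];a=cv2.imread("pics/side4.png")[175:205,240:280]
cv2.imwrite("pics/c8.png",np.hstack([cv2.resize(b,(400,333)),cv2.resize(a,(400,333))]))
E
```

```text
(no output)
```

View pics/c8.png

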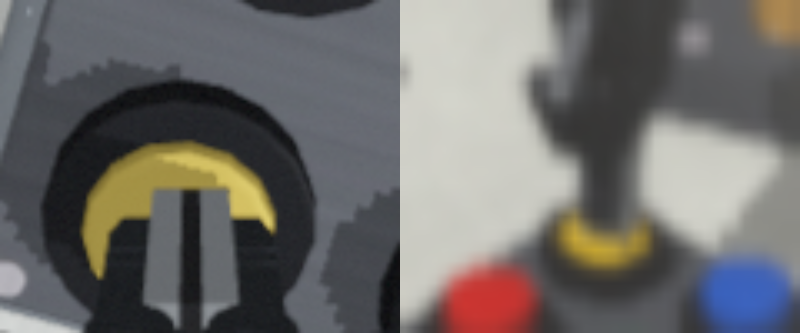

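Yellow is fully down: the force rises to 14.7 N while z stays at 45.5 mm, and the picture agrees. The shut tips are therefore about 10.5 mm ahead of the TCP. I'll lift and go on to blue.

Emit:
drive_tool(deltas=[[0,0,8,0],[0,0,20,0],[0,0,32,0],[-10,1,35,0],[-30,3,35,0],[-55,5,35,0],[-68,7,35,0],[-68,7,28,0],[-68,7,18,0],[-68,7,10,0],[-68,7,7,0],[-68,7,4,0],[-68,7,2,0],[-68,7,0,0],[-68,7,0,0],[-68,7,0,0]])

```text
time_s: 7.55
eef_pos: [0.4861, -0.0281, 0.0455]
orientation: [0.0, -0.113, 0.994, -0.0]
contact_force: [-7.6, 2.5, 17.3]
grip_width: -0.002
```

```bash
python3 - <<'E'
from h import *
grab("wrist","pics/wrist5.png");grab("side","pics/side5.png")
b=cv2.imread("pics/wrist5.png")[150:300,180:360];a=cv2.imread("pics/side5.png")[175:220,240:300]
cv2.imwrite("pics/c9.png",np.hstack([cv2.resize(b,(400,333)),cv2.resize(a,(400,333))]))
E
```

```text
(no output)
```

View pics/c9.png

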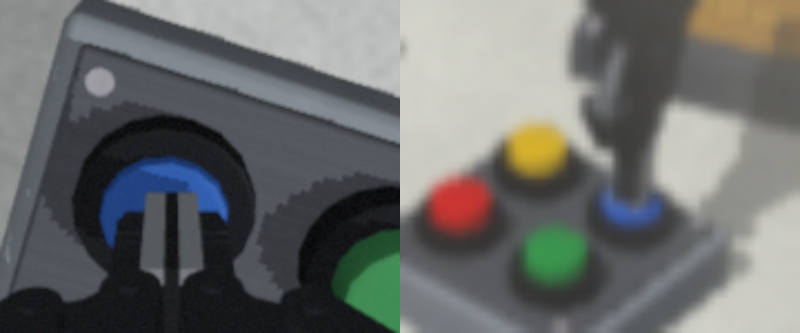

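Blue is fully down (17 N at the same 45.5 mm) and yellow has come back up. Green is next, at +6.5, +69.

Emit:
drive_tool(deltas=[[0,0,8,0],[0,0,20,0],[0,0,32,0],[1,10,35,0],[3,30,35,0],[5,55,35,0],[6,68,35,0],[6,68,28,0],[6,68,18,0],[6,68,10,0],[6,68,7,0],[6,68,4,0],[6,68,2,0],[6,68,0,0],[6,68,0,0],[6,68,0,0]])

```text
time_s: 9.25
eef_pos: [0.4917, 0.0393, 0.0455]
orientation: [-0.0, -0.113, 0.994, -0.0]
contact_force: [-7.6, -0.0, 16.2]
grip_width: -0.002
```

```bash
python3 - <<'E'
from h import *
grab("wrist","pics/wrist6.png");grab("side","pics/side6.png")
b=cv2.imread("pics/wrist6.png")[150:300,180:360];a=cv2.imread("pics/side6.png")[175:220,240:300]
cv2.imwrite("pics/c10.png",np.hstack([cv2.resize(b,(400,333)),cv2.resize(a,(400,333))]))
E
```

```text
(no output)
```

View pics/c10.png

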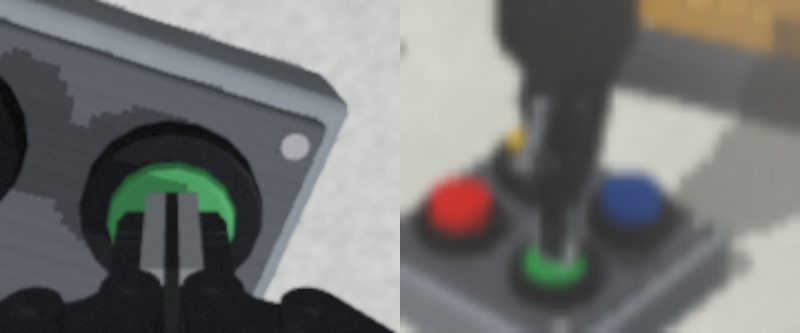

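Green is fully down and blue is back up. I'll lift off and move over the die.

Emit:
drive_tool(deltas=[[0,0,8,0],[0,0,25,0],[0,0,50,0],[0,0,80,0],[3,-20,105,0],[8,-50,120,0],[15,-85,125,0],[25,-120,125,0],[32,-155,125,0],[40,-190,125,0],[47,-225,125,0],[52,-255,125,0],[58,-280,125,0],[63,-295,125,0],[65,-300,125,0],[65,-300,125,0]])

```text
time_s: 10.95
eef_pos: [0.5573, -0.2604, 0.1685]
orientation: [-0.0, -0.112, 0.994, 0.0]
contact_force: [-0.3, 0.1, 0.1]
grip_width: -0.003
```

Emit:
drive_tool(deltas=[[0,0,0,0],[0,0,0,0],[0,0,0,0],[0,0,0,0],[0,0,0,0],[0,0,0,0]], jaw=85)

```text
time_s: 11.55
eef_pos: [0.5572, -0.2599, 0.1689]
orientation: [0.0, -0.113, 0.994, -0.0]
contact_force: [-0.1, 0.3, 0.5]
grip_width: 0.987
```

```bash
python3 - <<'E'
from h import *
grab("wrist","pics/wrist7.png");grab("scene","pics/scene7.png")
cv2.imwrite("pics/c11.png",np.hstack([cv2.imread("pics/wrist7.png")[:,100:420],cv2.resize(cv2.imread("pics/scene7.png")[140:240,150:300],(480,320))[:,:]] if 0 else [cv2.imread("pics/wrist7.png")]))
E
```

```text
(no output)
```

View pics/c11.png

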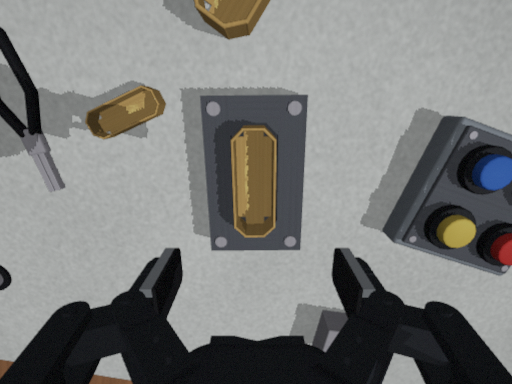

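View pics/scene7.png

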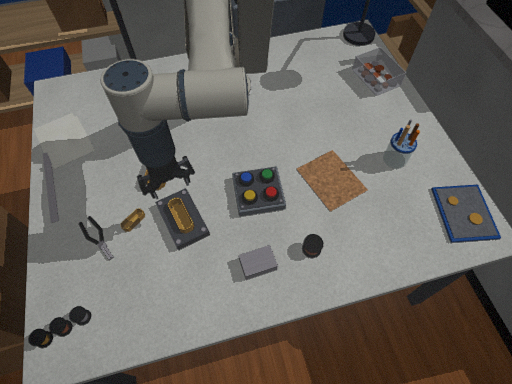

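The wrist view shows the dish at (254,182), centred between the jaws and squared to them. I'll measure its pose.

```bash
python3 - <<'E'
from h import *
w=load("pics/wrist7.npz"); hsv=cv2.cvtColor(w["frame"],cv2.COLOR_RGB2HSV)
m=cv2.inRange(hsv,(14,90,40),(32,255,255)); z=np.zeros_like(m); z[115:245,222:288]=m[115:245,222:288]
cnt=max(cv2.findContours(z,0,1)[0],key=cv2.contourArea); P=np.array([plane(w,*p[0],.052)[:2]*1e3 for p in cnt],np.float32); print(cv2.boundingRect(cnt),cv2.minAreaRect(P))
S=np.array([plane(w,u,v,.03)[:2]*1e3 for u,v in((213,108),(295,107),(221,242),(290,241))]);print(S.round(1),S.mean(0)); v=S[2]+S[3]-S[0]-S[1];print(np.degrees(np.arctan2(v[1],v[0])))
print(proj(w,[.557,-.260,.1585]))
R0=rot(w)
E
```

```text
(230, 125, 47, 113) ((555.8035888671875, -263.98187255859375), (122.2297134399414, 46.53788757324219), 13.373568534851074)
[[ 490.8 -322.2]
 [ 470.8 -239.8]
 [ 642.5 -285.9]
 [ 622.3 -203.9]] [ 556.59031236 -262.95636888]
13.40348334572034
(np.float64(257.516421074195), np.float64(233.54240828529672))
```

The dish measures 122 × 46.5 mm, so it is the right size, at 13.4°. I'll lower over it with the jaw at 62 mm.

Emit:
drive_tool(deltas=[[-1,-2,-15,0.004],[-1,-3,-40,0.008],[-1,-3,-65,0.008],[-1,-3,-85,0.008],[-1,-3,-100,0.008],[-1,-3,-110,0.008],[-1,-3,-116,0.008],[-1,-3,-118,0.008],[-1,-3,-118,0.008]], jaw=62)

```text
time_s: 12.55
eef_pos: [0.5564, -0.2631, 0.0513]
orientation: [0.0, -0.117, 0.993, -0.0]
contact_force: [-0.5, -0.1, -0.7]
grip_width: 0.726
```

```bash
python3 - <<'E'
from h import *
grab("wrist","pics/wrist8.png");grab("side","pics/side8.png")
b=cv2.imread("pics/wrist8.png");a=cv2.imread("pics/side8.png")[155:205,255:325]
cv2.imwrite("pics/c12.png",np.hstack([b[100:,100:420],cv2.resize(a,(398,284))]))
E
```

```text
(no output)
```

View pics/c12.png

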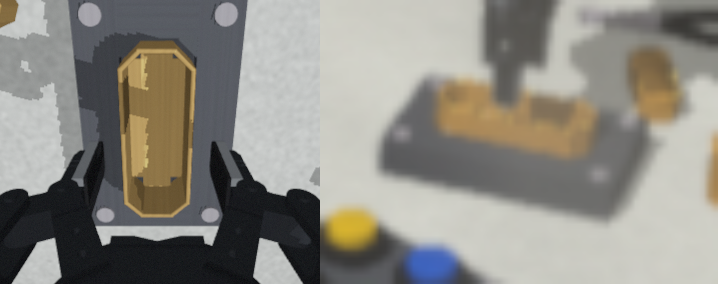

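The jaws straddle the dish evenly (pads at x≈200 and 315, dish centre at 257). I'll go 9 mm lower and close.

Emit:
drive_tool(deltas=[[0,0,-4,0],[0,0,-8,0],[0,0,-9,0],[0,0,-9,0]])

```text
time_s: 13.05
eef_pos: [0.5559, -0.263, 0.0415]
orientation: [-0.0, -0.117, 0.993, 0.0]
contact_force: [-0.1, -0.1, -0.8]
grip_width: 0.724
```

Emit:
drive_tool(deltas=[[0,0,0,0],[0,0,0,0],[0,0,0,0],[0,0,0,0],[0,0,0,0],[0,0,0,0],[0,0,0,0],[0,0,0,0]], jaw=30)

```text
time_s: 13.85
eef_pos: [0.5562, -0.263, 0.0419]
orientation: [0.0, -0.117, 0.993, 0.0]
contact_force: [0.1, 0.0, 0.2]
grip_width: 0.35
```

```bash
python3 - <<'E'
from h import *
grab("wrist","pics/wrist9.png");grab("side","pics/side9.png")
b=cv2.imread("pics/wrist9.png");a=cv2.imread("pics/side9.png")[155:205,255:325]
cv2.imwrite("pics/c13.png",np.hstack([b[100:,100:420],cv2.resize(a,(398,284))]))
E
```

```text
(no output)
```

View pics/c13.png

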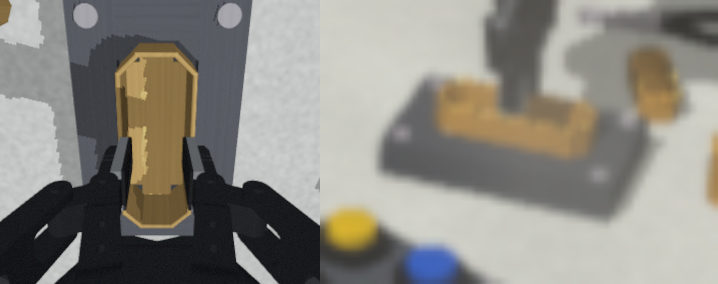

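The jaws reached 30 mm without stopping on the 46 mm dish, so the pads are still above the rim. I'll locate the real tip height.

```bash
python3 - <<'E'
from h import *
w=load("pics/wrist9.npz"); d=load("pics/side9.npz")
for z in (.03,.04,.05,.06,.07): print(z,np.round(proj(d,[.5562,-.263,z]),1),np.round(proj(w,[.5562-.011,-.263-.0025,z]),1))
for n,f in(("w7",load("pics/wrist7.npz")),("w9",w)):
    print(n,np.round(f["xyz"],4))
    # die top screws re-measured for apparent z
a=cv2.imread("pics/side9.png")[160:185,275:305]; cv2.imwrite("pics/c14.png",np.hstack([cv2.resize(a,(396,330),interpolation=cv2.INTER_CUBIC),cv2.resize(cv2.imread("pics/wrist9.png")[200:340,190:330],(330,330))]))
E
```

```text
0.03 [288.9 177.2] [257.8 217.7]
0.04 [289.  175.2] [257.9 224.1]
0.05 [289.2 173.2] [257.9 231.3]
0.06 [289.3 171.2] [258.  239.4]
0.07 [289.5 169.1] [258.1 248.5]
w7 [ 0.4752 -0.2792  0.322 ]
w9 [ 0.4744 -0.283   0.1949]
```

View pics/c14.png

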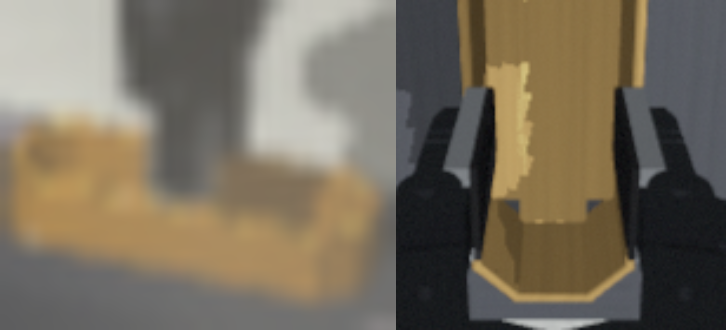

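The sign is now clear. The tips sit about 10 mm behind the TCP when shut, and about 15 mm behind at 30 mm opening, so they are at z≈57 mm, just above the rim. Nothing was touched (0.2 N). I'll reopen and go down to TCP z≈21 mm, checking on the way.

Emit:
drive_tool(deltas=[[0,0,4,0],[0,0,8,0],[0,0,8,0],[0,0,8,0],[0,0,8,0],[0,0,8,0]], jaw=62)

```text
time_s: 14.55
eef_pos: [0.556, -0.263, 0.0497]
orientation: [-0.0, -0.117, 0.993, 0.0]
contact_force: [0.1, 0.2, -0.2]
grip_width: 0.719
```

Emit:
drive_tool(deltas=[[0,0,-8,0],[0,0,-16,0],[0,0,-22,0],[0,0,-26,0],[0,0,-28,0],[0,0,-28,0]])

```text
time_s: 15.15
eef_pos: [0.556, -0.263, 0.0215]
orientation: [-0.0, -0.117, 0.993, 0.0]
contact_force: [0.1, 0.0, 1.0]
grip_width: 0.731
```

```bash
python3 - <<'E'
from h import *
grab("wrist","pics/wrist10.png");grab("side","pics/side10.png")
b=cv2.imread("pics/wrist10.png");a=cv2.imread("pics/side10.png")[155:205,255:325]
cv2.imwrite("pics/c15.png",np.hstack([b[100:,100:420],cv2.resize(a,(398,284))]))
E
```

```text
(no output)
```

View pics/c15.png

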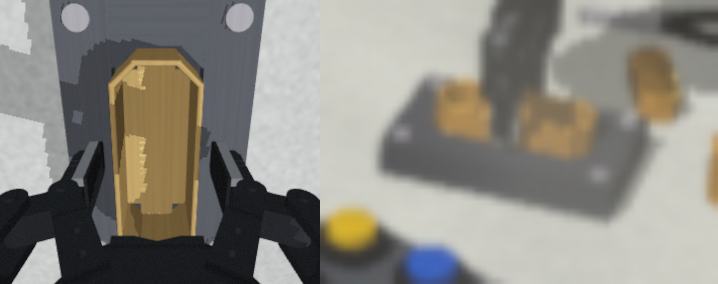

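The near finger now covers the long side almost down to the die top, with no contact force. Closing.

Emit:
drive_tool(deltas=[[0,0,0,0],[0,0,0,0],[0,0,0,0],[0,0,0,0],[0,0,0,0],[0,0,0,0],[0,0,0,0],[0,0,0,0]], jaw=38)

```text
time_s: 16.05
eef_pos: [0.5566, -0.2632, 0.0227]
orientation: [0.001, -0.117, 0.993, -0.0]
contact_force: [-1.1, 0.1, 6.4]
grip_width: 0.523
```

It has stopped on the dish at about 45 mm. Lifting gently.

Emit:
drive_tool(deltas=[[0,0,2,0],[0,0,4,0],[0,0,7,0],[0,0,10,0],[0,0,14,0],[0,0,19,0],[0,0,25,0],[0,0,32,0],[0,0,40,0],[0,0,50,0],[0,0,60,0],[0,0,70,0],[0,0,78,0],[0,0,80,0],[0,0,80,0]])

```text
time_s: 17.55
eef_pos: [0.5563, -0.263, 0.1022]
orientation: [0.0, -0.117, 0.993, -0.0]
contact_force: [0.4, 0.3, -3.9]
grip_width: 0.522
```

```bash
python3 - <<'E'
from h import *
grab("wrist","pics/wrist11.png");grab("side","pics/side11.png");grab("scene","pics/scene11.png")
b=cv2.imread("pics/wrist11.png");a=cv2.imread("pics/side11.png")[135:205,245:335]
cv2.imwrite("pics/c16.png",np.hstack([b[100:,100:420],cv2.resize(a,(365,284))]))
E
```

```text
(no output)
```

View pics/c16.png

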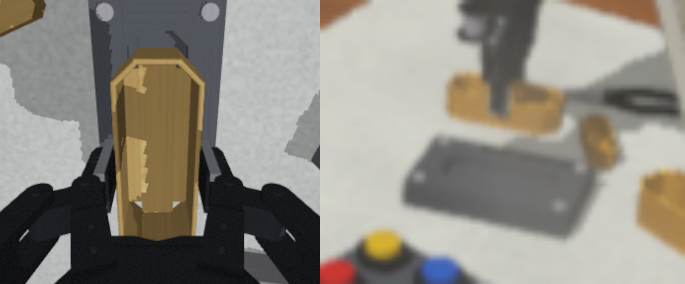

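The dish is held level (3.9 N weight) and the die is empty. I'll carry it over the console to the mat at about 140 mm TCP height.

Emit:
drive_tool(deltas=[[0,3,10,0],[0,10,22,0],[0,20,32,0],[0,33,38,0],[0,50,40,0],[-1,70,40,0],[-2,92,40,0.005],[-3,116,40,0.01],[-4,141,40,0.01],[-5,166,40,0.015],[-6,191,40,0.015],[-7,216,40,0.02],[-8,241,40,0.02],[-9,266,40,0.02],[-10,291,40,0.025],[-10,316,40,0.025],[-11,341,40,0.03],[-12,366,40,0.03],[-13,390,40,0.035],[-14,412,40,0.035]])

```text
time_s: 19.7
eef_pos: [0.541, 0.1512, 0.1418]
orientation: [-0.0, -0.135, 0.991, 0.0]
contact_force: [-0.3, -0.1, -4.2]
grip_width: 0.523
```

Emit:
drive_tool(deltas=[[-1,22,0,0],[-2,43,0,0],[-2,62,0,0],[-3,79,0,0],[-3,93,0,0],[-3,103,0,0],[-3,109,-3,0],[-3,111,-8,0],[-3,111,-15,0],[-3,111,-25,0],[-3,111,-35,0],[-3,111,-45,0],[-3,111,-55,0],[-3,111,-65,0],[-3,111,-75,0],[-3,111,-83,0],[-3,111,-90,0],[-3,111,-95,0],[-3,111,-97,0],[-3,111,-97,0]])

```text
time_s: 21.7
eef_pos: [0.5392, 0.26, 0.0448]
orientation: [-0.0, -0.134, 0.991, -0.0]
contact_force: [0.4, 0.2, -3.4]
grip_width: 0.521
```

```bash
python3 - <<'E'
from h import *
grab("wrist","pics/wrist12.png");grab("side","pics/side12.png");grab("scene","pics/scene12.png")
b=cv2.imread("pics/wrist12.png");a=cv2.imread("pics/side12.png")[180:290,150:290];c=cv2.imread("pics/scene12.png")[130:230,260:400]
cv2.imwrite("pics/c17.png",np.vstack([np.hstack([cv2.resize(a,(380,290)),cv2.resize(c,(400,290))]),np.hstack([b[94:,66:446],np.zeros((290,400,3),np.uint8)])]))
E
```

View pics/c17.png

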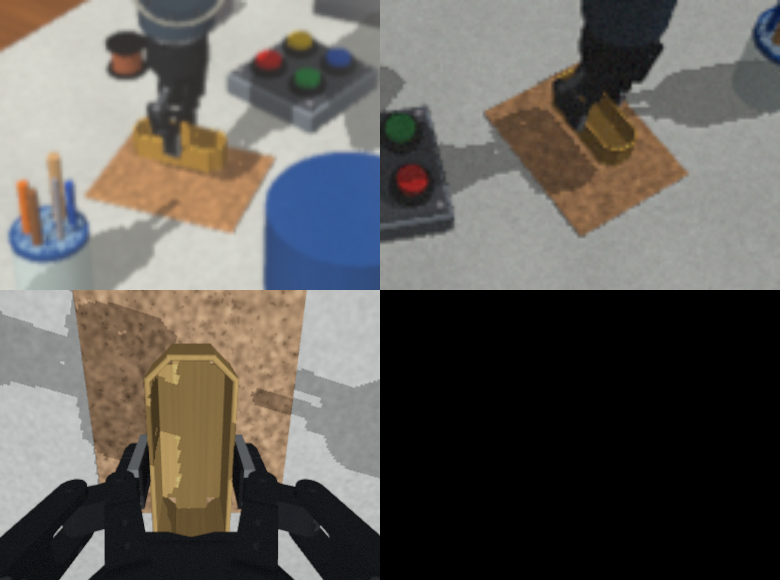

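The dish hangs centred over the mat and parallel to its edges. I'll lower it to just above contact and then go in 1 mm steps.

Emit:
drive_tool(deltas=[[0,0,-5,0],[0,0,-11,0],[0,0,-17,0],[0,0,-22,0],[0,0,-26,0],[0,0,-29,0],[0,0,-31,0],[0,0,-32,0],[0,0,-33,0],[0,0,-33,0]])

```text
time_s: 22.85
eef_pos: [0.5392, 0.26, 0.0119]
orientation: [0.0, -0.134, 0.991, 0.0]
contact_force: [-1.1, 0.6, -3.2]
grip_width: 0.52
```

Emit:
drive_tool(deltas=[[0,0,-0.5,0],[0,0,-1,0],[0,0,-1.5,0],[0,0,-2,0],[0,0,-2,0]])

```text
time_s: 23.35
eef_pos: [0.5391, 0.2599, 0.0098]
orientation: [-0.0, -0.134, 0.991, -0.0]
contact_force: [-0.7, -0.2, -3.6]
grip_width: 0.524
```

Emit:
drive_tool(deltas=[[0,0,-0.5,0],[0,0,-1,0],[0,0,-1,0]])

```text
time_s: 23.65
eef_pos: [0.5391, 0.2599, 0.0088]
orientation: [-0.0, -0.134, 0.991, -0.0]
contact_force: [-0.4, -0.2, -4.1]
grip_width: 0.522
```

Emit:
drive_tool(deltas=[[0,0,-0.5,0],[0,0,-1,0],[0,0,-1,0]])

```text
time_s: 23.95
eef_pos: [0.5392, 0.26, 0.0087]
orientation: [0.0, -0.134, 0.991, 0.0]
contact_force: [-3.0, -1.7, 3.7]
grip_width: 0.527
```

It is on the mat: the force went from -4.1 to +3.7 N as z stopped. Releasing.

Emit:
drive_tool(deltas=[[0,0,0,0],[0,0,0,0],[0,0,0,0],[0,0,0,0],[0,0,0,0],[0,0,0,0]], jaw=66)

```text
time_s: 24.55
eef_pos: [0.5392, 0.26, 0.0078]
orientation: [0.0, -0.134, 0.991, -0.0]
contact_force: [-0.9, -0.8, 0.5]
grip_width: 0.773
```

Emit:
drive_tool(deltas=[[0,0,4,0],[0,0,10,0],[0,0,20,0],[0,0,32,0],[0,0,48,0],[0,0,68,0],[0,0,90,0],[0,0,115,0],[0,0,135,0],[0,0,148,0],[0,0,150,0],[0,0,150,0],[0,0,150,0]])

```text
time_s: 25.85
eef_pos: [0.5387, 0.2597, 0.1571]
orientation: [-0.001, -0.134, 0.991, -0.0]
contact_force: [-0.6, 0.7, 0.8]
grip_width: 0.773
```

```bash
python3 - <<'E'
from h import *
for n in("wrist","side","scene"): grab(n,f"pics/{n}13.png")
w=load("pics/wrist13.npz"); hsv=cv2.cvtColor(w["frame"],cv2.COLOR_RGB2HSV)
b=cv2.imread("pics/wrist13.png")
cv2.imwrite("pics/c18.png",np.vstack([np.hstack([cv2.resize(cv2.imread(f"pics/{n}13.png"),(400,300)) for n in("scene","side")]),np.hstack([cv2.resize(b,(400,300)),cv2.resize(cv2.imread("pics/scene13.png")[130:235,190:380],(400,300))])]))
E
```

```text
(no output)
```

View pics/c18.png

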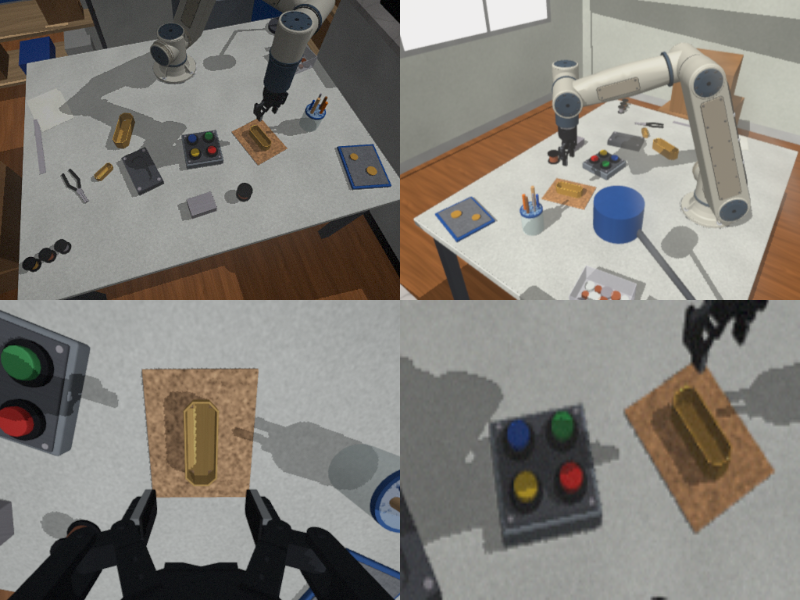

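The dish is central on the mat (wrist panel (200,442), inside mat corners (142,370)–(258,497)) and open side up. All four buttons are up, the bystanders have not moved and the gripper is clear, so I'm handing in.

```bash
python3 -c "
from h import *
print(order.finish_job())"
```

```text
the job is handed in; nothing more can be done
None
```

I pressed yellow, then blue, then green, and set the brass dish down on the cork mat. The job was handed in at about 26 s of the 66 s allowed.

- **Buttons:** Each one bottomed at the same TCP height (45.5 mm) with 15–17 N. Pictures showed yellow and blue back up while the next button was down, and all four up at the end. Red was never touched.
- **Dish:** I took the one in the die, measured at about 122 × 46.5 mm. It was lowered until contact at about 4 N, then released. The last pictures show it open side up and central on the mat, with about 40 mm of mat beyond each end. By eye, the bystanders look unmoved; I did not re-measure them.
- **Disagreements:**
    - The fingertips did not stand 22 mm ahead of the reported TCP. Pictures and contact both put them about 10 mm behind it when shut, and farther back when open.
    - My first close on the dish was therefore just above the rim. It touched nothing, and I corrected the height and closed again.
    - The wrist camera also read the buttons 3–7 mm lower in y than the other two cameras, which did not affect the result.

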